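# Tuck the splash strip under the lapped apron and hold it down

### The arm

A 6-joint arm with a two-finger parallel gripper is mounted at the origin on a cart in front of the work surface, level with it; the furniture and walls round the work are solid. World frame = base frame: x ahead of the robot, y to its left, z up, the work surface at z = 0. Lengths are in mm, angles in rad, forces in N, time in s.
With the tool pointing down it reaches from about 350 to 775 mm from the base axis. Payload 7.3 kg.
Tool frame: the origin (TCP) lies at the very end of the fingers, on their centre line; the grasp point (between the pads) lies 19 mm behind it; z points along the fingers, y is the line along which they close (so a half turn about z gives the same grasp; the last joint's range is limited). The gripper opens to 92 mm and grips with 3 to 60 N. Pads are 19 mm wide; open, the fingers measure 130 mm over their backs; the gripper's body (75 mm by 190 mm) begins 47 mm behind the grasp point.
Start: joints at [1.12, 0.342, 1.524, -0, 1.275, -0.146], TCP at [157.539, 500.826, 226.741] pointing down, gripper open.
Joint ranges: [-2.53, 2.53], [-0.77, 2.02], [0.04, 2.7], [-1, 4.14], [0.28, 2.66], [-3.11, 3.11]. Speed limits (rad/s): [2.57, 2.57, 3.14, 3.14, 3.14, 3.14].

### API

Orientations are given as [roll, pitch, yaw] about the fixed x, y, z axes, in that order (R = Rz(yaw) Ry(pitch) Rx(roll)).
In Python, from plant import get_obs, vision, workorder gives the robot as it stands.
- The arm moves only by the shell command python3 -m pendant 'ROWS' [OPENING]. ROWS is a JSON object of lists of equal length, an entry for each row: "dp": the shift along the tool's x, y, z in m, a list of three; "rotation": the turn, a rotation vector about the tool's x, y, z in rad, a list of three. A call has 1 to 8 rows; each row is the pose to reach, as a shift and turn from the pose commanded when the call began, along the tool's axes at that moment; what a row does not reach only later rows make up. A row lasts 1/8 s, in which the tool goes at most 62.5 mm and 10.7 degrees, less where a joint would pass 70% of its speed; a pose out of reach is approached as far as the arm can. A call with a gripper value outside its range is refused whole. OPENING is the finger opening in m, from 0 to 0.0918, set as the call begins (- or left out, the last holds). The fingers move at their own pace and stop on an object; the grip force is fixed at half the most. Time passes only in rows, so rows that repeat a pose let the fingers close. It gives the time, the measured TCP pose, the force, the opening and the grip force at its end, in the units of the state.
- get_obs(): the state, without advancing time (a new reading comes with each control period).
- vision.capture(name): name is "scene" or "top" or "wrist"; returns a dict with "pixels" (420x560x3 uint8, red, green, blue), "vfov" (degrees; the focal length in pixels is half the picture's height over the tangent of half this angle, whatever the lens; pixels are square), "cx", "cy" (the principal point, pixels), "pose" (4x4, takes a point from camera to world coordinates); the wrist camera has in their place "T_tool_cam" (4x4, takes a point from camera to tool coordinates, whose origin is the TCP and whose axes are the flange's). Camera axes: x right, y up, looking along -z (the intrinsics and any distortion apply to the point x, -y, -z); pixel columns grow to the right and rows downward; lengths in mm; the calibration is good to about 2 mm. A picture is of the moment at which its call begins: read the wrist's pose just before it. There is no depth.
- workorder.close_job(): hands the job in; it is judged then, once.
The state is a dict: "time": time; "joint_positions": joint angles; "dq": joint speeds; "tau": joint torques, N m; "tool_pos": TCP position; "tcp_rot": TCP orientation; "contact_force": force on the tool from outside, world axes, zero at the start; "moment": the same for the moment, N m; "grip_width": finger opening in mm; "finger_force": force on a finger pad.
Only numpy, scipy, OpenCV 4.12 (cv2) and the standard library are available. Lean on these libraries where they do the work, as an engineer would, in place of code of your own. Each camera call takes 0.05 s, during which the arm holds its last target. There are 200 camera calls.

### The job

On the strip mount, turn the captive hex nut clockwise to its end, a quarter turn, so that its tongue no longer bars the way. Then take the metal splash strip by its upright fold and slide its free edge under the apron, square, centred and fully home against the stop, without lifting the apron or disturbing the other things. Finish while holding the strip: keep it gripped and pressed down flat on the deck, firmly (about 10 N), and do not let go.

Things in the scene. Friction and masses are not known exactly. Their poses are not given: they have to be found in the camera images.
- mount: Fixed strip mount on the right of the worktop, level. Origin at worktop height; +x points from the open front of the deck (robot side) in under the apron to the hinge stand, y left, z up. Hinge stand behind: x=77..107 mm, 170 wide, top 32 mm above the worktop.
- deck: Flat grey deck plate of the mount, same frame: x=-150..110, y=-125..125 mm, top face at z=+10 mm.
- apron (a joint): Hinge of the apron, a thin metal plate lapping over the deck, at the mount's x=78, z=23 mm. 0 rad = lying in its place, grows as its front edge lifts (0.07 rad: 6 mm). Loose, 120 g, falls back by its weight. Apron 140 mm wide (y=-70..70), from the hinge forward to x=0, underside 7 mm above the deck; in front of that a lip flares up at 30 degrees to x=-13, top under 27 mm.
- apron_edge (a point): Middle of the apron's straight front edge, underside (x=0, y=0, z=17 mm of the mount), where the flared lip begins.
- stop (a point): Middle of the front face of the stop rail under the apron, at deck height (x=47, y=0, z=10 mm of the mount; rail y=-70..70). Fully home = the strip's free edge against it.
- catch (a joint): Captive nut with tongue, rad, grows clockwise from above. 0: the tongue (12 wide, 6 thick, end 65 mm from the axis, 1.5 to 7.5 mm above the deck) points along the mount's -y across the way in front of the apron and stops the strip; 1.57 (hard end): along -x, beside the way. Starts at 0 to 0.25; friction 0.06 N m, stays where left.
- catch_nut (a point): On the hex nut's axis (x=-45, y=95 mm of the mount), 34 mm above the worktop. Nut 22 mm across flats, from 19 to 45 mm above the worktop, a thin stud end 6 mm above it. The frame turns with the nut: two flats face its own +-y, the others 60 degrees apart; the tongue points along its -y.
- strip: Loose splash strip, bare metal, about 150 g: flat flange 110 x 110 x 4 mm with an upright gripping fold, 9 mm thick, along its whole back edge, top 34 mm above the underside. Starts flat on the worktop at the left. Origin: centre of the flange's underside; +x points from the fold to the free edge, which goes under the apron; z up.
- strip_edge (a point): Middle of the strip's free edge, underside (55 mm ahead of the strip's origin).
- strip_fold (a point): Middle of the gripping fold, 50.5 mm behind the strip's origin, 22 mm above its underside.
- sample_pot: Bystander, to be left alone: small white screw-cap sample pot with red lid, 38 wide, 54 high mm; origin at the centre of its underside.
- timer: Bystander, to be left alone: flat white bench timer, 66x62x22 mm; origin at the centre of its underside.
- coverslips: Bystander, to be left alone: small white-blue box, 29x29x21 mm; origin at the centre of its underside.
- petri_dish: Bystander, to be left alone: clear dish, 87 wide, 13 high mm; origin at the centre of its underside.
- marker: Bystander, to be left alone: black marker pen lying flat, 131 long, 15 thick mm; origin at the centre of its underside.
There are look-alikes about, which are no part of the job. What is shaped like the strip but purple is not meant.

How it is judged:
By the outcome, as a careful person would: the job done as asked, in the order asked, and still so for the second after the job is handed in, while the arm keeps its last pose, push and grip.
It also fails if it takes over 67 s, if anything falls off the work surface, if the arm or the gripper's body presses on something with over 40 N, if the wrist force passes 120 N, or if a joint passes its speed limit or range.

## Working session

There is one attempt and no reset: what is moved stays moved. The work goes in short steps, Python scripts to look and compute and a shell command to move; the robot and the scene stay as the last step left them, time stands still between calls to the robot, and variables do not carry over. Pictures are saved under pics/ and viewed, at most 10 in all, crops included, and the job is handed in when it is done.

```bash
ls; mkdir -p pics; cat > h.py <<'E'
import numpy as np,cv2
from plant import get_obs,vision
def cap(n):
    o=get_obs();c=vision.capture(n);return o,c
def ray(c,u,v,T=None):
    P=np.array(c['pose'] if T is None else T);f=210/np.tan(np.radians(c['vfov'])/2)
    d=P[:3,:3]@np.array([(u-c['cx'])/f,-(v-c['cy'])/f,-1]);return P[:3,3],d
def onz(c,u,v,z,T=None):
    o,d=ray(c,u,v,T);return (o+d*(z-o[2])/d[2])[:2]
def proj(c,p,T=None):
    P=np.array(c['pose'] if T is None else T);q=P[:3,:3].T@(np.array(p)-P[:3,3]);f=210/np.tan(np.radians(c['vfov'])/2)
    return c['cx']+f*q[0]/-q[2],c['cy']-f*q[1]/-q[2]
def Rt(r):
    from scipy.spatial.transform import Rotation as R
    return R.from_euler('xyz',r).as_matrix()
def wristT(o,c):
    T=np.eye(4);T[:3,:3]=Rt(o['tcp_rot']);T[:3,3]=o['tool_pos'];return T@np.array(c['T_tool_cam'])
E
python3 - <<'E'
from h import *
print(get_obs())
for n in('top','scene'):
    o,c=cap(n);cv2.imwrite(f'pics/{n}0.png',c['pixels'][:,:,::-1]);print({k:v for k,v in c.items() if k!='pixels'})
E
```

```text
pics
{'time': 0.0, 'joint_positions': array([ 1.12000133e+00,  3.42695689e-01,  1.52499369e+00, -1.01918375e-06,
        1.27537153e+00, -1.45996591e-01]), 'dq': array([ 5.68403699e-05, -7.78066646e-04,  1.34136515e-03,  1.15181057e-03,
       -7.96949640e-04,  1.58328902e-03]), 'tau': array([-9.20278508e-04, -4.31234336e+01, -2.44217670e+01,  7.18332105e-02,
        5.58728934e-02, -1.21978260e-04]), 'tool_pos': array([157.35935661, 500.45534056, 226.06712244]), 'tcp_rot': array([-3.14013988e+00, -2.12634805e-04,  2.83679439e+00]), 'contact_force': array([ 0.38696234,  0.10525542, -0.3247938 ]), 'moment': array([-0.02961826, -0.02206045, -0.00122458]), 'finger_force': 0.0, 'grip_width': 92.08747976641997}
{'vfov': 49.13431504472053, 'cx': 280.74135170578757, 'cy': 212.89401235736796, 'pose': array([[ 4.28637854e-01,  8.39989194e-01, -3.32697678e-01,
        -5.27218036e+01],
       [-9.03413043e-01,  3.94128930e-01, -1.68840931e-01,
        -1.24621893e+02],
       [-1.06987779e-02,  3.72935036e-01,  9.27795772e-01,
         1.65295831e+03],
       [ 0.00000000e+00,  0.00000000e+00,  0.00000000e+00,
         1.00000000e+00]])}
{'vfov': 55.49510137602304, 'cx': 278.1921699127602, 'cy': 211.44401900674916, 'pose': array([[-8.78101700e-01,  2.29461583e-01, -4.19862818e-01,
        -7.38304350e+01],
       [-4.78170951e-01, -4.52072438e-01,  7.52982770e-01,
         1.25668254e+03],
       [-1.70277893e-02,  8.61961654e-01,  5.06687440e-01,
         7.52096206e+02],
       [ 0.00000000e+00,  0.00000000e+00,  0.00000000e+00,
         1.00000000e+00]])}
```

View pics/top0.png

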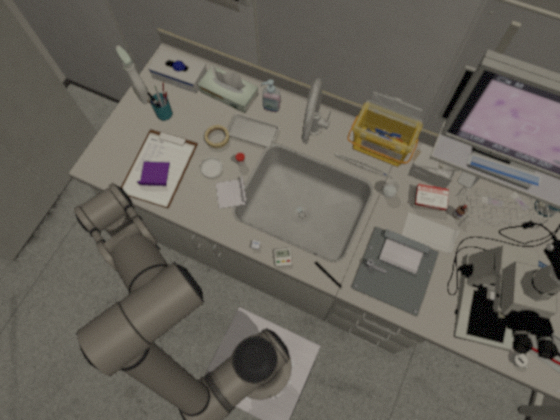

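View pics/scene0.png

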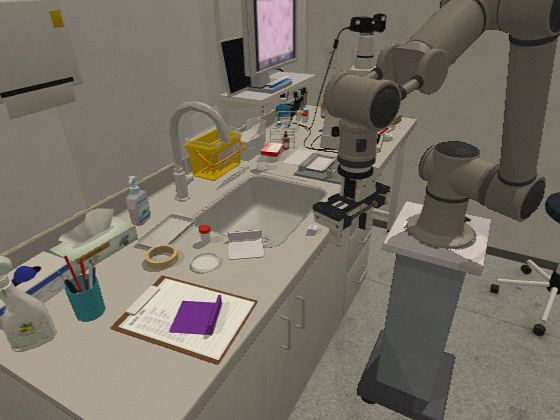

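The top view shows the grey mount at about (397,268) and two strip-shaped things. One is bare metal or white at (231,192), the other is purple at (153,174) on the clipboard. The bare one fits, since purple is excluded. The sample pot is at (240,157), the petri dish at (211,168), the timer at (283,258), the coverslips at (255,244) and the marker at (328,274). I'll confirm in an enlarged crop.

```bash
python3 - <<'E'
from h import *
i=cv2.imread('pics/top0.png');
a=cv2.resize(i[165:220,200:260],(400,367),interpolation=cv2.INTER_CUBIC)
b=cv2.resize(i[220:315,345:445],(400,380),interpolation=cv2.INTER_CUBIC)
m=np.zeros((380,800,3),np.uint8);m[:367,:400]=a;m[:,400:]=b
cv2.imwrite('pics/crop1.png',m)
o,c=cap('top')
for n,p,z in[('strip',(231,192),0),('purple',(153,174),0),('mount',(397,268),10),('pot',(240,157),50),('timer',(283,258),20)]:print(n,onz(c,*p,z))
E
```

```text
strip [536.90519746 392.5015057 ]
purple [473.97591139 714.45135591]
mount [ 520.76264462 -305.0060836 ]
pot [669.01952219 415.32603854]
timer [374.49780105  88.20262911]
```

View pics/crop1.png

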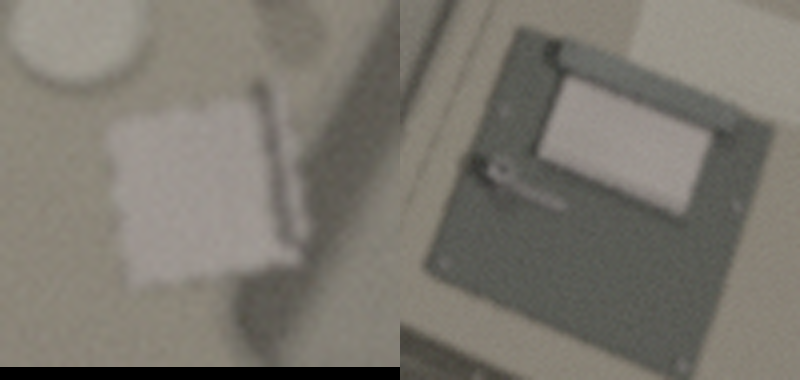

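The crop confirms it: the left panel is the bare-metal strip with its fold on its right edge, facing the sink. The right panel is the mount, with the tongue pointing to the right across the way. Next I'll work out rough poses.

```bash
cat >> h.py <<'E'
def to(p,yaw,o=None):
    """shift/turn in tool axes to tool-down pose p (mm), yaw = world angle of tool y (closing line), mod pi"""
    from scipy.spatial.transform import Rotation as R
    o=o or get_obs();R0=Rt(o['tcp_rot']);dp=R0.T@(np.array(p)-o['tool_pos'])/1000
    best=None
    for k in(0,1):
        y=yaw+k*np.pi;Y=np.array([np.cos(y),np.sin(y),0]);Z=np.array([0,0,-1.]);X=np.cross(Y,Z)
        r=R.from_matrix(R0.T@np.c_[X,Y,Z]).as_rotvec()
        print('dp',dp.round(4),'rot',r.round(3),'rows',max(np.linalg.norm(dp)/.0625,np.linalg.norm(r)/.187).round(1))
E
python3 - <<'E'
from h import *
o,c=cap('top')
M=[(-150,125),(-150,-125),(110,-125),(110,125)];U=[(352.5,287),(417.5,313.75),(438,252.5),(375,227.5)]
W=np.array([onz(c,*u,10) for u in U]);print(W.round())
A,_=cv2.estimateAffinePartial2D(np.array(M,float),W);print('mount',A[:,2],np.arctan2(A[1,0],A[0,0]),np.hypot(A[1,0],A[0,0]))
S=[(108,130),(132,287),(300,262)];print('strip',[onz(c,200+a/6.667,165+b/6.667,4).round() for a,b in S])
o,c=cap('wrist');print({k:v for k,v in c.items() if k!='pixels'})
E
```

```text
[[ 386. -184.]
 [ 395. -427.]
 [ 641. -422.]
 [ 634. -175.]]
mount [ 536.23124084 -300.37669373] 0.036908790109556444 0.9735247153627288
strip [array([539., 460.]), array([456., 399.]), array([512., 317.])]
{'vfov': 64.02106681564044, 'cx': 275.8751233325628, 'cy': 204.62529540725967, 'T_tool_cam': array([[ 1.19677567e-04,  9.69849875e-01,  2.43703108e-01,
         6.53718435e+01],
       [ 9.99999469e-01,  1.33472577e-04, -1.02225149e-03,
         9.16871792e-01],
       [-1.02395816e-03,  2.43703101e-01, -9.69849344e-01,
        -1.58243088e+02],
       [ 0.00000000e+00,  0.00000000e+00,  0.00000000e+00,
         1.00000000e+00]])}
```

```bash
python3 - <<'E'
from h import *
to((420,220,240),np.pi/2);to((465,-255,240),np.pi/2+.037)
E
```

```text
dp [-0.3347 -0.1889 -0.0135] rot [-0.001 -0.    -0.305] rows 6.2
dp [-0.3347 -0.1889 -0.0135] rot [-0.000e+00  1.000e-03  2.837e+00] rows 15.2
dp [-0.5202 -0.6285 -0.0132] rot [-0.001 -0.    -0.342] rows 13.1
dp [-0.5202 -0.6285 -0.0132] rot [-0.0e+00  1.0e-03  2.8e+00] rows 15.0
```

```bash
python3 -m pendant '{"dp":[[-0.335,-0.189,-0.013],[-0.335,-0.189,-0.013],[-0.335,-0.189,-0.013],[-0.335,-0.189,-0.013],[-0.335,-0.189,-0.013],[-0.335,-0.189,-0.013],[-0.52,-0.628,-0.013],[-0.52,-0.628,-0.013]],"rotation":[[0,0,-0.3],[0,0,-0.3],[0,0,-0.3],[0,0,-0.3],[0,0,-0.3],[0,0,-0.3],[0,0,-0.34],[0,0,-0.34]]}' 0.045
python3 - <<'E'
from h import *
to((465,-255,240),np.pi/2+.037);print(get_obs()['joint_positions'])
E
```

```text
time: 1.25
tool_pos: [424.0, 105.5, 239.1]
tcp_rot: [3.142, -0.0, -3.106]
contact_force: [1.0, -0.9, 0.0]
grip_width: 45.1
finger_force: 0.0
dp [-0.0281 -0.3617 -0.0009] rot [ 0.    -0.    -0.001] rows 5.8
dp [-0.0281 -0.3617 -0.0009] rot [-0.   -0.    3.14] rows 16.8
[ 6.80884841e-02  1.68726899e-01  1.72535996e+00  3.87964031e-05
  1.24755264e+00 -1.53849386e+00]
```

```bash
python3 -m pendant '{"dp":[[-0.028,-0.362,0],[-0.028,-0.362,0],[-0.028,-0.362,0],[-0.028,-0.362,0],[-0.028,-0.362,0],[-0.028,-0.362,0],[-0.028,-0.362,0],[-0.028,-0.362,0]],"rotation":[[0,0,0],[0,0,0],[0,0,0],[0,0,0],[0,0,0],[0,0,0],[0,0,0],[0,0,0]]}'
python3 - <<'E'
from h import *
o,c=cap('wrist');cv2.imwrite('pics/w1.png',c['pixels'][:,:,::-1]);np.save('w1.npy',wristT(o,c))
E
```

```text
time: 2.25
tool_pos: [464.1, -252.8, 238.9]
tcp_rot: [3.14, -0.001, -3.107]
contact_force: [0.6, 0.6, 0.0]
grip_width: 44.8
finger_force: 0.0
```

View pics/w1.png

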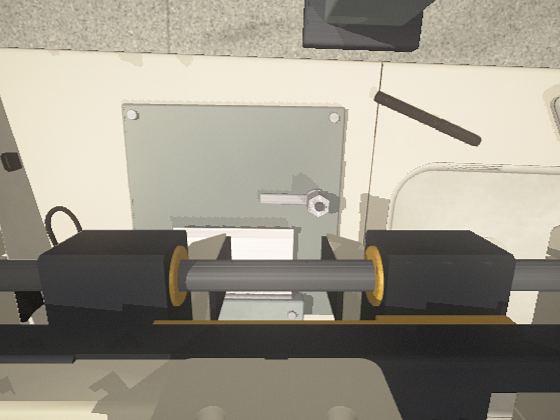

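The wrist view shows the deck's front corners at about (124,105) and (345,107). The nut is at (319,205), its tongue ends near (261,198), and the apron's light lip edge is near row 229. I'll measure these precisely.

```bash
python3 - <<'E'
from h import *
i=cv2.imread('pics/w1.png');T=np.load('w1.npy');o,c=cap('wrist')
g=cv2.GaussianBlur(cv2.cvtColor(i,6),(0,0),1).astype(float)
def sub(p,sgn,lo):
    d=np.diff(p)*sgn;k=d.argmax()
    if 0<k<len(d)-1:
        a,b,e=d[k-1:k+2];k=k+.5*(a-e)/(a-2*b+e)
    return lo+k+.5
F=np.array([(x,sub(g[95:116,x],-1,95)) for x in range(145,325,4)])
L=np.array([(sub(g[y,115:140],-1,115),y) for y in range(125,220,4)])
R=np.array([(sub(g[y,335:352],1,335),y) for y in range(125,180,4)])
def ln(P):
    W=np.array([onz(c,*p,10,T) for p in P]);vx,vy,x0,y0=cv2.fitLine(W.astype(np.float32),cv2.DIST_HUBER,0,.01,.01).ravel();
    d=np.array([vx,vy]);r=(W-[x0,y0])@[-vy,vx];return d,np.array([x0,y0]),r.std()
for n,P in(('F',F),('L',L),('R',R)):
    d,p,s=ln(P);print(n,d,p,s,np.degrees(np.arctan2(d[1],d[0])))
# corners
def X(a,b):
    t=np.linalg.solve(np.c_[a[0],-b[0]],b[1]-a[1]);return a[1]+t[0]*a[0]
f,l,r=ln(F),ln(L),ln(R);c1,c2=X(f,l),X(f,r);print(c1,c2,np.linalg.norm(c1-c2))
print('nut',onz(c,319,206,51,T),'screws',onz(c,131,115,10,T),onz(c,334,118,10,T),'tongue end',onz(c,260,198,17.5,T))
cv2.imwrite('pics/w1c.png',cv2.resize(i[170:245,240:350],(660,450),interpolation=cv2.INTER_CUBIC))
E
```

```text
F [ 0.01996809 -0.9998006 ] [ 383.68738 -301.3964 ] 0.13418300529905242 -88.855835
L [0.99971026 0.02407006] [ 459.05975 -424.06873] 0.2523144006945549 1.379246
R [0.99830025 0.05827995] [ 430.59006 -173.32275] 0.7163591997193928 3.341088
[ 386.17245 -425.82364] [ 381.18707 -176.20685] 249.66658
nut [ 485.91930664 -204.64249695] screws [ 399.0263071  -414.81329619] [ 394.37625476 -188.71527596] tongue end [ 487.09960552 -268.85858612]
```

View pics/w1c.png

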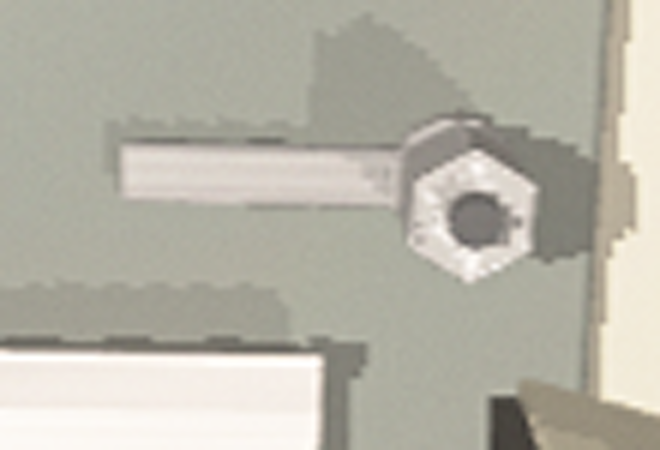

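```bash
python3 - <<'E'
from h import *
to((486.5,-204.2,24.5),np.pi/2+.012)
E
```

```text
dp [-0.0238  0.047   0.2149] rot [ 0.    -0.     0.024] rows 3.5
dp [-0.0238  0.047   0.2149] rot [ 0.000e+00  1.000e-03 -3.117e+00] rows 16.7
```

```bash
python3 -m pendant '{"dp":[[-0.024,0.047,0.05],[-0.024,0.047,0.1],[-0.024,0.047,0.15],[-0.024,0.047,0.19],[-0.024,0.047,0.205],[-0.024,0.047,0.2145],[-0.024,0.047,0.2145],[-0.024,0.047,0.2145]],"rotation":[[0,0,0.024],[0,0,0.024],[0,0,0.024],[0,0,0.024],[0,0,0.024],[0,0,0.024],[0,0,0.024],[0,0,0.024]]}'
python3 -m pendant '{"dp":[[0,0,0],[0,0,0],[0,0,0],[0,0,0],[0,0,0]],"rotation":[[0,0,0],[0,0,0],[0,0,0],[0,0,0],[0,0,0]]}' 0.0
```

```text
time: 3.35
tool_pos: [487.6, -205.9, 26.1]
tcp_rot: [-3.14, 0.002, -3.13]
contact_force: [-0.2, -0.2, 0.4]
grip_width: 45.2
finger_force: 0.0
time: 3.98
tool_pos: [486.9, -205.8, 25.1]
tcp_rot: [-3.141, 0.0, -3.13]
contact_force: [-1.1, -0.6, 3.5]
grip_width: 21.7
finger_force: 30.0
```

Gripped on the flats at 21.7 mm. Now I'll turn it clockwise.

```bash
python3 -m pendant '{"dp":[[0,0,0],[0,0,0],[0,0,0],[0,0,0],[0,0,0],[0,0,0],[0,0,0],[0,0,0]],"rotation":[[0,0,0.17],[0,0,0.34],[0,0,0.51],[0,0,0.68],[0,0,0.85],[0,0,1.02],[0,0,1.19],[0,0,1.36]]}'
python3 -m pendant '{"dp":[[0,0,0],[0,0,0],[0,0,0],[0,0,0],[0,0,0]],"rotation":[[0,0,0.1],[0,0,0.17],[0,0,0.22],[0,0,0.25],[0,0,0.25]]}'
python3 -c "
from plant import get_obs;o=get_obs();print(o['moment'],o['joint_positions'])"
```

```text
time: 4.97
tool_pos: [487.0, -205.7, 25.1]
tcp_rot: [3.141, 0.0, 1.787]
contact_force: [0.0, -1.3, 3.2]
grip_width: 21.5
finger_force: 30.0
time: 5.6
tool_pos: [487.0, -205.5, 25.1]
tcp_rot: [3.141, 0.0, 1.544]
contact_force: [0.4, 0.3, 5.9]
grip_width: 21.4
finger_force: 30.0
[-0.02504214  0.02261633  0.57257497] [-5.44296344e-01  5.95843303e-01  1.74953865e+00  2.10651546e-05
  7.95628429e-01 -5.17470816e-01]
```

```bash
python3 -m pendant '{"dp":[[0,0,0],[0,0,0],[0,0,0],[0,0,-0.04],[0,0,-0.1],[0,0,-0.16],[0,0,-0.22],[0,0,-0.22]],"rotation":[[0,0,-0.03],[0,0,-0.03],[0,0,-0.03],[0,0,-0.03],[0,0,-0.03],[0,0,-0.03],[0,0,-0.03],[0,0,-0.03]]}' 0.045
python3 - <<'E'
from h import *
to((430,-30,240),2.16);to((465,180,240),2.16);to((560,405,220),2.16)
o,c=cap('top')
for u in((310,85),(308,135),(322,85)):print(onz(c,*u,250),onz(c,*u,50))
E
```

```text
time: 6.6
tool_pos: [488.7, -206.6, 249.7]
tcp_rot: [3.133, 0.005, 1.573]
contact_force: [-0.4, -0.5, -0.9]
grip_width: 45.0
finger_force: 0.0
dp [ 0.1768 -0.0585  0.0083] rot [-0.     0.012 -2.158] rows 11.5
dp [ 0.1768 -0.0585  0.0083] rot [0.011 0.    0.984] rows 5.3
dp [ 0.3867 -0.023   0.0075] rot [-0.     0.012 -2.158] rows 11.5
dp [ 0.3867 -0.023   0.0075] rot [0.011 0.    0.984] rows 6.2
dp [0.6116 0.0722 0.0272] rot [-0.     0.012 -2.158] rows 11.5
dp [0.6116 0.0722 0.0272] rot [0.011 0.    0.984] rows 9.9
[957.59797961 251.41088001] [1101.62503672  305.01657452]
[758.97164011 170.60506467] [874.68333843 212.69141256]
[976.29857385 211.14800064] [1122.99151121  259.0139837 ]
```

```bash
python3 -m pendant '{"dp":[[0.06,-0.03,0.01],[0.12,-0.06,0.01],[0.18,-0.06,0.01],[0.24,-0.05,0.01],[0.3,-0.04,0.01],[0.36,-0.025,0.01],[0.42,-0.01,0.01],[0.47,0.015,0.02]],"rotation":[[0,0,-0.18],[0,0,-0.36],[0,0,-0.54],[0,0,-0.72],[0,0,-0.9],[0,0,-1.08],[0,0,-1.26],[0,0,-1.44]]}' 0.06
python3 - <<'E'
from h import *
to((560,405,220),2.16)
E
```

```text
time: 7.65
tool_pos: [500.2, 266.8, 223.3]
tcp_rot: [-3.141, -0.002, 3.02]
contact_force: [0.7, 0.8, 0.7]
grip_width: 59.8
finger_force: 0.0
dp [-0.0426  0.1444  0.0031] rot [-0.    -0.002 -0.711] rows 3.8
dp [-0.0426  0.1444  0.0031] rot [-0.003  0.     2.431] rows 13.0
```

```bash
python3 -m pendant '{"dp":[[-0.02,0.06,0],[-0.03,0.11,0],[-0.043,0.14,0],[-0.043,0.14,0],[-0.043,0.14,0],[-0.043,0.14,0]],"rotation":[[0,0,-0.18],[0,0,-0.36],[0,0,-0.54],[0,0,-0.71],[0,0,-0.71],[0,0,-0.71]]}'
python3 - <<'E'
from h import *
o,c=cap('wrist');cv2.imwrite('pics/w2.png',c['pixels'][:,:,::-1]);np.save('w2.npy',wristT(o,c));print(o['tool_pos'])
E
```

```text
time: 8.4
tool_pos: [561.1, 397.3, 223.6]
tcp_rot: [3.141, -0.002, -2.564]
contact_force: [0.8, 0.4, -0.2]
grip_width: 59.9
finger_force: 0.0
[561.08887961 397.29173821 223.64798101]
```

View pics/w2.png

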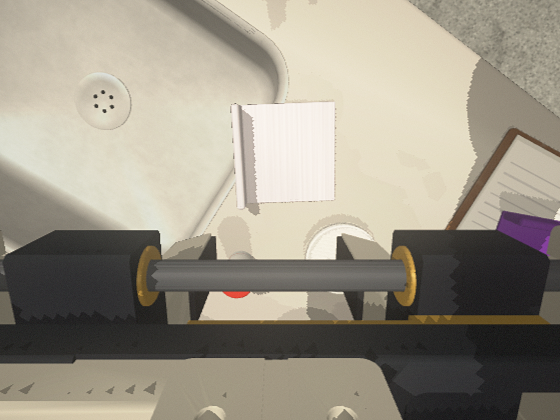

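The strip shows its free edge on the right at column 335 (rows 101–201) and its fold at columns 232–244 on the left. The pot is at (238,285) and the petri dish at (340,245). I'll measure the edges.

```bash
python3 - <<'E'
from h import *
i=cv2.imread('pics/w2.png');T=np.load('w2.npy');o,c=cap('wrist')
g=cv2.cvtColor(i,6).astype(float)
b=cv2.GaussianBlur(i[:,:,0].astype(float)-i[:,:,2],(0,0),1)
for y in(120,150,180):print(b[y,225:260:2].round().astype(int),b[y,328:342:2].round().astype(int),g[y,225:260].astype(int))
def sub(p,s,lo):
    d=np.diff(p)*s;k=d.argmax();return lo+k+.5
E=np.array([(sub(b[y,325:345],-1,325),y) for y in range(108,196,3)])
W=np.array([onz(c,*p,4,T) for p in E]);v=cv2.fitLine(W.astype(np.float32),cv2.DIST_HUBER,0,.01,.01).ravel();print('free edge',v,np.arctan2(v[1],v[0]),E[::8])
for y0,y1 in((101,201.5),):
    a,d=onz(c,335.5,y0,4,T),onz(c,335.5,y1,4,T);print(a,d,np.linalg.norm(a-d))
for p in((231,103),(240,103),(238,208),(246,208)):print(p,onz(c,*p,34,T))
E
```

```text
[-21 -22 -22 -21 -16 -14 -18 -20 -18 -20 -21 -21 -21 -21 -17 -14 -12 -12] [-13 -13 -14 -20 -31 -32 -31] [223 224 223 221 222 222 215 224 238 240 237 237 229 208 169 139 131 155
 178 184 185 183 183 185 186 183 178 186 189 231 240 241 244 243 243]
[-23 -23 -23 -23 -21 -16 -15 -18 -20 -18 -20 -22 -22 -21 -19 -14 -14 -13] [-14 -13 -15 -23 -32 -32 -32] [222 220 221 219 220 222 222 222 218 224 238 240 237 237 230 212 163 137
 136 167 183 183 183 186 185 183 184 181 185 230 243 242 239 241 242]
[-25 -27 -29 -28 -21 -17 -16 -15 -18 -20 -18 -21 -21 -21 -21 -20 -15 -15] [-14 -14 -15 -25 -33 -32 -33] [169 175 189 197 201 207 213 214 219 222 219 227 236 236 236 236 229 210
 162 137 144 170 179 177 180 181 181 179 179 175 224 239 239 238 237]
free edge [  0.8235511   0.567242  495.15753   433.04886  ] 0.6031531 [[334.5 108. ]
 [334.5 132. ]
 [334.5 156. ]
 [333.5 180. ]]
[454.3980376  405.69686782] [545.04004107 470.49327244] 111.42058537208565
(231, 103) [516.76301944 316.48186523]
(240, 103) [511.88496593 323.96564736]
(238, 208) [604.8135029  378.64723257]
(246, 208) [600.13981106 385.82208122]
```

```bash
python3 - <<'E'
from h import *
to((559.5,351.2,8.5),2.174)
E
```

```text
dp [ 0.0266 -0.0376  0.2161] rot [ 0.    -0.001 -0.025] rows 3.5
dp [ 0.0266 -0.0376  0.2161] rot [-1.000e-03 -0.000e+00  3.117e+00] rows 16.7
```

```bash
python3 -m pendant '{"dp":[[0.0265,-0.0375,0.04],[0.0265,-0.0375,0.1],[0.0265,-0.0375,0.15],[0.0265,-0.0375,0.18],[0.0265,-0.0375,0.18],[0.0265,-0.0375,0.18]],"rotation":[[0,0,-0.025],[0,0,-0.025],[0,0,-0.025],[0,0,-0.025],[0,0,-0.025],[0,0,-0.025]]}' 0.035
python3 - <<'E'
from h import *
to((559.5,351.2,8.5),2.174)
E
```

```text
time: 9.25
tool_pos: [560.9, 352.3, 46.6]
tcp_rot: [-3.141, 0.003, -2.536]
contact_force: [-0.2, 0.4, 0.3]
grip_width: 35.2
finger_force: 0.0
dp [ 0.0019 -0.0001  0.0381] rot [-0.     0.003  0.002] rows 0.6
dp [ 0.0019 -0.0001  0.0381] rot [-4.000e-03 -1.000e-03 -3.139e+00] rows 16.8
```

```bash
python3 -m pendant '{"dp":[[0.001,0,0.015],[0.001,0,0.028],[0.001,0,0.036],[0.001,0,0.036],[0.001,0,0.036]],"rotation":[[0,0,0],[0,0,0],[0,0,0],[0,0,0],[0,0,0]]}'
python3 -m pendant '{"dp":[[0,0,0],[0,0,0],[0,0,0],[0,0,0]],"rotation":[[0,0,0],[0,0,0],[0,0,0],[0,0,0]]}' 0.0
```

```text
time: 9.88
tool_pos: [559.3, 351.5, 9.1]
tcp_rot: [-3.142, 0.001, -2.535]
contact_force: [-0.3, 0.8, 0.7]
grip_width: 34.8
finger_force: 0.0
time: 10.38
tool_pos: [559.3, 351.3, 9.1]
tcp_rot: [-3.141, 0.0, -2.535]
contact_force: [0.6, -1.8, 0.2]
grip_width: 8.4
finger_force: 30.0
```

```bash
python3 - <<'E'
from h import *
to((559.3,351.3,109),2.177);to((480,20,115),.02);to((402,-300.7,80),.02)
E
```

```text
dp [-0.     -0.     -0.0999] rot [-0.  0.  0.] rows 1.6
dp [-0.     -0.     -0.0999] rot [-1.000e-03 -0.000e+00 -3.142e+00] rows 16.8
dp [ 0.2539 -0.2271 -0.106 ] rot [0.    0.    2.157] rows 11.5
dp [ 0.2539 -0.2271 -0.106 ] rot [-0.     0.    -0.985] rows 5.7
dp [ 0.5007 -0.4462 -0.071 ] rot [0.    0.    2.157] rows 11.5
dp [ 0.5007 -0.4462 -0.071 ] rot [-0.     0.    -0.985] rows 10.8
```

```bash
python3 -m pendant '{"dp":[[0,0,-0.03],[0,0,-0.08],[0.02,-0.02,-0.105],[0.06,-0.055,-0.106],[0.1,-0.09,-0.106],[0.14,-0.125,-0.106],[0.18,-0.16,-0.106],[0.22,-0.195,-0.106]],"rotation":[[0,0,0],[0,0,0],[0,0,0.1],[0,0,0.25],[0,0,0.41],[0,0,0.57],[0,0,0.73],[0,0,0.89]]}'
python3 - <<'E'
from h import *
to((402,-300.7,85),.02)
E
```

```text
time: 11.38
tool_pos: [488.7, 64.3, 114.8]
tcp_rot: [3.141, 0.0, 2.853]
contact_force: [0.9, -0.6, -1.1]
grip_width: 8.6
finger_force: 30.0
dp [-0.0209 -0.3746  0.0298] rot [0.    0.    1.262] rows 6.7
dp [-0.0209 -0.3746  0.0298] rot [-0.    0.   -1.88] rows 10.1
```

```bash
python3 -m pendant '{"dp":[[-0.002,-0.048,0],[-0.005,-0.096,0],[-0.008,-0.145,0],[-0.011,-0.195,0],[-0.014,-0.245,0],[-0.017,-0.295,0.01],[-0.019,-0.34,0.02],[-0.02,-0.373,0.03]],"rotation":[[0,0,0.16],[0,0,0.32],[0,0,0.48],[0,0,0.64],[0,0,0.8],[0,0,0.96],[0,0,1.12],[0,0,1.255]]}'
python3 -m pendant '{"dp":[[0,0,0],[0,0,0],[0,0,0]],"rotation":[[0,0,0],[0,0,0],[0,0,0]]}'
python3 - <<'E'
from h import *
o,c=cap('wrist');cv2.imwrite('pics/w3.png',c['pixels'][:,:,::-1]);np.save('w3.npy',wristT(o,c));to((402,-300.7,25),.02)
E
```

```text
time: 12.38
tool_pos: [403.4, -299.7, 84.4]
tcp_rot: [3.141, 0.0, 1.597]
contact_force: [1.5, 1.1, -1.8]
grip_width: 9.0
finger_force: 30.0
time: 12.75
tool_pos: [404.5, -296.9, 85.1]
tcp_rot: [3.141, -0.0, 1.605]
contact_force: [-0.7, -0.4, -1.8]
grip_width: 8.7
finger_force: 30.0
dp [-0.0036 -0.0027  0.0601] rot [0.    0.    0.014] rows 1.0
dp [-0.0036 -0.0027  0.0601] rot [-0.     0.    -3.128] rows 16.7
```

View pics/w3.png

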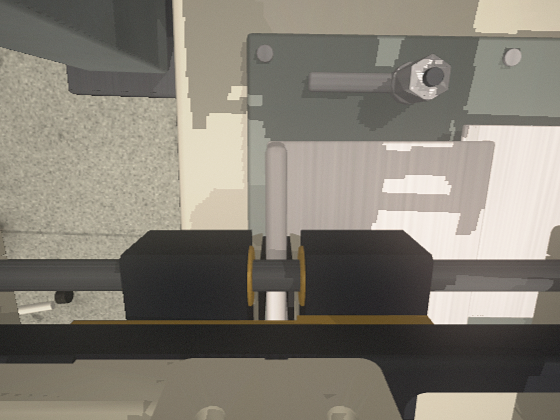

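The tongue now points along −x, from the nut at (430,77) to (310,80). The held strip's left side runs along row 141, with its free corner at (494,141). The apron's left edge is near row 124, right of column 466.

```bash
python3 - <<'E'
from h import *
i=cv2.imread('pics/w3.png');T=np.load('w3.npy');o,c=cap('wrist')
g=cv2.GaussianBlur(cv2.cvtColor(i,6),(0,0),.8).astype(float)
def ed(p,lo,):
    d=np.abs(np.diff(p));k=d.argmax()
    if 0<k<len(d)-1:
        a,b,e=d[k-1:k+2];k=k+.5*(a-e)/(a-2*b+e)
    return lo+k+.5
def fit(P,z,TT):
    W=np.array([onz(c,*p,z,TT) for p in P]);v=cv2.fitLine(W.astype(np.float32),cv2.DIST_HUBER,0,.01,.01).ravel();return v.round(4)
TC=np.array(c['T_tool_cam'])
side=[(x,ed(g[134:149,x],134)) for x in range(300,455,6)]
print('side tool',fit(side,5.1,TC),side[::8])
fr=[(ed(g[y,482:505],482),y) for y in range(150,185,3)]
print('free tool',fit(fr,5.1,TC),fr[::4])
print('corner tool',onz(c,494,141,5.1,TC),'fold top end tool',onz(c,276,143,-24.9,TC))
ap=[(x,ed(g[118:133,x],118)) for x in range(485,555,4)]
print('apron edge',fit(ap,19,T),ap[::6])
dl=[(x,ed(g[28:44,x],28)) for x in range(260,540,8)]
print('deck left',fit(dl,10,T),dl[::8])
df=[(ed(g[y,240:256],240),y) for y in range(60,220,5)]
print('deck front',fit(df,10,T),df[::8])
print('nut stud',onz(c,434,77,51,T))
E
```

```text
side tool [ 4.10000e-03 -1.00000e+00  5.66160e+01  4.75874e+01] [(300, np.float64(140.77777777777777)), (348, np.float64(140.76190476190476)), (396, np.float64(141.15384615384616)), (444, np.float64(141.06666666666666))]
free tool [ 1.000000e+00 -1.500000e-03  4.330820e+01  1.050655e+02] [(np.float64(493.6551724137931), 150), (np.float64(491.8), 162), (np.float64(489.77777777777777), 174)]
corner tool [ 56.60513028 104.54326463] fold top end tool [57.56981514  0.18875851]
apron edge [ 9.998000e-01  1.750000e-02  5.633378e+02 -2.283660e+02] [(485, np.float64(124.71428571428571)), (509, np.float64(124.96875)), (533, np.float64(125.52380952380952))]
deck left [ 9.996000e-01  2.860000e-02  4.773929e+02 -1.749540e+02] [(260, np.float64(32.54545454545455)), (324, np.float64(33.54838709677419)), (388, np.float64(34.39393939393939)), (452, np.float64(35.54838709677419)), (516, np.float64(33.13333333333333))]
deck front [ 1.800000e-02 -9.998000e-01  3.829387e+02 -2.434216e+02] [(np.float64(246.2), 60), (np.float64(248.66666666666666), 100), (np.float64(246.67741935483872), 140), (np.float64(246.79166666666666), 180)]
nut stud [ 486.79552832 -205.19789493]
```

```bash
python3 - <<'E'
from h import *
to((405.9,-302.9,21),.019)
E
```

```text
dp [-0.0058  0.0011  0.0641] rot [0.    0.    0.015] rows 1.0
dp [-0.0058  0.0011  0.0641] rot [-0.000e+00  1.000e-03 -3.127e+00] rows 16.7
```

```bash
python3 -m pendant '{"dp":[[-0.006,0.001,0],[-0.006,0.001,0.025],[-0.006,0.001,0.045],[-0.006,0.001,0.058],[-0.006,0.001,0.064],[-0.006,0.001,0.064],[-0.006,0.001,0.064],[-0.006,0.001,0.064]],"rotation":[[0,0,0.015],[0,0,0.015],[0,0,0.015],[0,0,0.015],[0,0,0.015],[0,0,0.015],[0,0,0.015],[0,0,0.015]]}'
python3 -c "
from h import *
to((405.9,-302.9,19.1),.019);o=get_obs();print(o['moment'],o['contact_force'])"
```

```text
time: 13.85
tool_pos: [405.6, -304.1, 21.3]
tcp_rot: [3.141, 0.001, 1.588]
contact_force: [-0.2, -0.1, -1.5]
grip_width: 8.9
finger_force: 30.0
dp [0.0012 0.0003 0.0022] rot [ 0.001  0.001 -0.002] rows 0.0
dp [0.0012 0.0003 0.0022] rot [ 1.00e-03 -1.00e-03  3.14e+00] rows 16.8
[-0.10175989  0.10734475  0.02045231] [-0.17002162 -0.13378179 -1.53856343]
```

```bash
python3 -m pendant '{"dp":[[0.0012,0,0.0015],[0.0012,0,0.0025],[0.0012,0,0.0025],[0.0012,0,0.0025]],"rotation":[[0,0,0],[0,0,0],[0,0,0],[0,0,0]]}'
python3 -m pendant '{"dp":[[0,0,0.0005],[0,0,0.0005],[0,0,0.0005]],"rotation":[[0,0,0],[0,0,0],[0,0,0]]}'
python3 -c "
from h import *
to((405.9,-302.9,19.1),.019);o=get_obs();print(o['moment'],o['contact_force'])"
```

```text
time: 14.35
tool_pos: [405.4, -302.5, 19.0]
tcp_rot: [3.141, 0.0, 1.588]
contact_force: [-1.7, 2.3, 6.9]
grip_width: 8.9
finger_force: 30.0
time: 14.72
tool_pos: [405.4, -302.6, 19.0]
tcp_rot: [3.141, 0.0, 1.588]
contact_force: [-3.6, 2.6, 12.0]
grip_width: 8.6
finger_force: 30.0
dp [-0.0004  0.0005 -0.0001] rot [ 0.     0.    -0.002] rows 0.0
dp [-0.0004  0.0005 -0.0001] rot [ 0.00e+00 -1.00e-03  3.14e+00] rows 16.8
[0.40910366 0.56451347 0.02406782] [-3.62771623  2.56421664 11.9685056 ]
```

```bash
python3 -m pendant '{"dp":[[0,0.003,-0.0006],[-0.0003,0.01,-0.0006],[-0.0003,0.017,-0.0006],[-0.0003,0.024,-0.0006],[-0.0003,0.031,-0.0006],[-0.0003,0.038,-0.0006],[-0.0003,0.038,-0.0006]],"rotation":[[0,0,-0.002],[0,0,-0.002],[0,0,-0.002],[0,0,-0.002],[0,0,-0.002],[0,0,-0.002],[0,0,-0.002]]}'
python3 -m pendant '{"dp":[[0,0.006,0],[0,0.012,0],[0,0.018,0],[0,0.024,0],[0,0.028,0],[0,0.028,0]],"rotation":[[0,0,0],[0,0,0],[0,0,0],[0,0,0],[0,0,0],[0,0,0]]}'
python3 - <<'E'
from h import *
o,c=cap('wrist');print(o['moment']);cv2.imwrite('pics/w4.png',c['pixels'][:,:,::-1]);np.save('w4.npy',wristT(o,c))
E
```

```text
time: 15.6
tool_pos: [444.1, -302.6, 19.1]
tcp_rot: [3.14, 0.001, 1.59]
contact_force: [-0.6, 0.4, 6.0]
grip_width: 8.7
finger_force: 30.0
time: 16.35
tool_pos: [471.5, -302.0, 19.0]
tcp_rot: [3.141, 0.001, 1.59]
contact_force: [-2.4, -0.4, 6.1]
grip_width: 8.9
finger_force: 30.0
[-0.02418136  0.48706143  0.0142621 ]
```

View pics/w4.png

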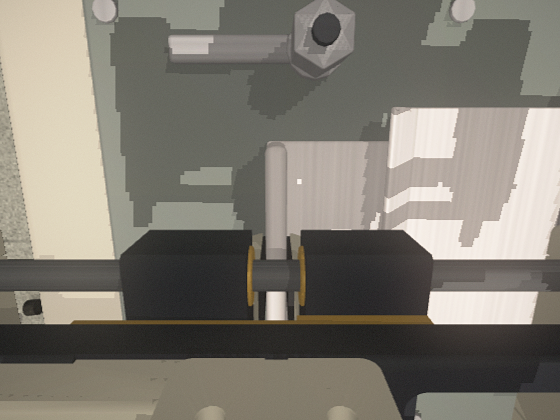

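The strip has entered under the apron: the lip edge is at column 389, the strip's side is at row 141 and the apron's side near row 108. I'll check centring, then push home.

```bash
python3 - <<'E'
from h import *
i=cv2.imread('pics/w4.png');T=np.load('w4.npy');o,c=cap('wrist')
g=cv2.GaussianBlur(cv2.cvtColor(i,6),(0,0),.8).astype(float)
def ed(p,lo):
    d=np.abs(np.diff(p));k=d.argmax();a,b,e=d[k-1:k+2] if 0<k<len(d)-1 else (0,1,0);return lo+k+.5*(a-e)/(a-2*b+e)+.5
TC=np.array(c['T_tool_cam'])
def fit(P,z):
    W=np.array([onz(c,*p,z,TC) for p in P]);return cv2.fitLine(W.astype(np.float32),cv2.DIST_HUBER,0,.01,.01).ravel().round(4)
z0=o['tool_pos'][2]
print('strip',fit([(x,ed(g[135:148,x],135)) for x in range(296,382,4)],z0-14))
P=[(x,ed(g[102:115,x],102)) for x in range(440,555,5)];print(P[::6])
for z in(18,19):print('apron',fit(P,z0-z))
print('nut',onz(c,326,29,z0-51,TC),'expected 95 - TCPy')
E
```

```text
strip [1.00000e-04 1.00000e+00 5.67337e+01 2.79306e+01]
[(440, np.float64(107.5625)), (470, np.float64(107.11764705882354)), (500, np.float64(107.125)), (530, np.float64(107.45454545454545))]
apron [7.000000e-04 1.000000e+00 7.199330e+01 1.006784e+02]
apron [7.00000e-04 1.00000e+00 7.19563e+01 1.00047e+02]
nut [96.52734416 17.29463335] expected 95 - TCPy
```

```bash
python3 -m pendant '{"dp":[[0.0002,0.001,0],[0.0002,0.002,0],[0.0002,0.003,0],[0.0002,0.004,0],[0.0002,0.005,0],[0.0002,0.005,0]],"rotation":[[0,0,0],[0,0,0],[0,0,0],[0,0,0],[0,0,0],[0,0,0]]}'
```

```text
time: 17.2
tool_pos: [475.4, -301.7, 19.0]
tcp_rot: [-3.14, 0.0, 1.59]
contact_force: [-5.8, -0.7, 8.4]
grip_width: 9.0
finger_force: 30.0
```

```bash
python3 -m pendant '{"dp":[[0,0.0005,0],[0,0.001,0],[0,0.001,0],[0,0.001,0]],"rotation":[[0,0,0],[0,0,0],[0,0,0],[0,0,0]]}'
```

```text
time: 17.7
tool_pos: [475.4, -301.7, 19.0]
tcp_rot: [-3.138, -0.0, 1.59]
contact_force: [-10.9, -0.9, 11.3]
grip_width: 8.7
finger_force: 30.0
```

```bash
python3 -m pendant '{"dp":[[0,-0.0005,0.0001],[0,-0.0005,0.0001],[0,-0.0005,0.0001],[0,-0.0005,0.0001]],"rotation":[[0,0,0],[0,0,0],[0,0,0],[0,0,0]]}'
python3 - <<'E'
from h import *
o,c=cap('wrist');print(o['moment'],o['contact_force']);_,s=cap('top');a=c['pixels'][:,:,::-1];b=cv2.resize(s['pixels'][210:320,340:450,::-1],(420,420));m=np.hstack([a[:,170:],b])
cv2.imwrite('pics/w5.png',m[:,:800])
E
```

```text
time: 18.2
tool_pos: [475.5, -301.7, 19.1]
tcp_rot: [-3.139, -0.0, 1.59]
contact_force: [-8.9, -0.3, 10.9]
grip_width: 8.9
finger_force: 30.0
[-0.24620513  1.47609772 -0.06526455] [-8.94146034 -0.26096763 10.86101225]
```

View pics/w5.png

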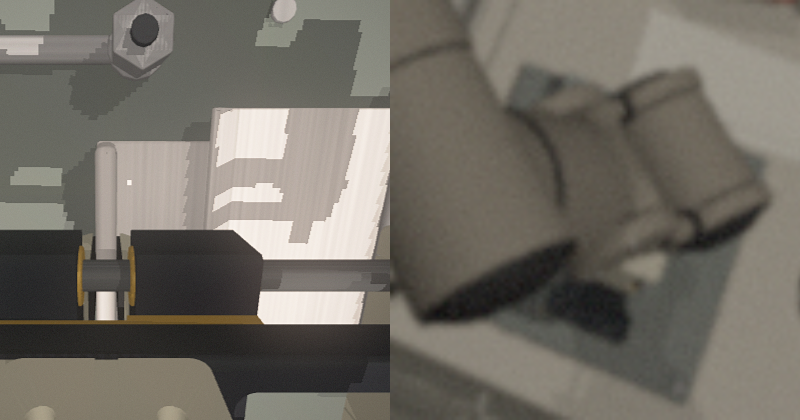

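The strip is home: position is fixed while Fx rises, the lip is undisturbed and the nut is at its end. I'll ease the push slightly, then hand in.

```bash
python3 -m pendant '{"dp":[[0,-0.0004,0],[0,-0.0004,0],[0,-0.0004,0],[0,-0.0004,0],[0,-0.0004,0]],"rotation":[[0,0,0],[0,0,0],[0,0,0],[0,0,0],[0,0,0]]}'
```

```text
time: 18.92
tool_pos: [475.4, -301.7, 19.0]
tcp_rot: [-3.14, 0.0, 1.59]
contact_force: [-6.8, -0.4, 8.9]
grip_width: 8.6
finger_force: 30.0
```

```bash
python3 -m pendant '{"dp":[[0,0,0.0002],[0,0,0.0002],[0,0,0.0002]],"rotation":[[0,0,0],[0,0,0],[0,0,0]]}'; python3 -c "
from plant import workorder;print(workorder.close_job())"
```

```text
time: 19.3
tool_pos: [475.5, -301.7, 19.0]
tcp_rot: [-3.14, 0.0, 1.59]
contact_force: [-7.4, -0.1, 10.7]
grip_width: 8.6
finger_force: 30.0
the job is handed in; nothing more can be done
None
```

I turned the nut clockwise to its end and slid the strip under the apron, square, about 0.25 mm off centre and home against the stop; I handed the job in at 19.3 s, still gripping it and pressing down with about 10.7 N (no verdict was returned).

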